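# Ease the gravel vacuum nozzle off its crooked peg and shut it in the tub

### The arm

A 6-joint arm with a two-finger parallel gripper is mounted at the origin on the work surface. World frame = base frame: x ahead of the robot, y to its left, z up, the work surface at z = 0. Lengths are in m, angles in degrees, forces in N, time in s.
With the tool pointing down it reaches from about 0.325 to 0.775 m from the base axis. Payload 9.3 kg.
Tool frame: the origin (TCP) lies at the very end of the fingers, on their centre line; the grasp point (between the pads) lies 19 mm behind it; z points along the fingers, x is the direction in which the jaws open and shut, and the axes are right-handed (so a half turn about z gives the same grasp; the last joint's range is limited). The gripper opens to 85 mm and grips with 20 to 120 N. Pads are 22 mm wide; open, the fingers measure 114 mm over their backs; the gripper's body (76 mm by 85 mm) begins 54 mm behind the grasp point. The pads swing forward as they close: fully open they stand 13 mm farther back than shut.
Start: joints at [63.335, 14.817, 1.232, 76.415, 0, 81.257], TCP at [0.169, 0.523, 0.231] pointing down, gripper open.
Joint ranges: [-174.27, 174.27], [-52.1, 104.24], [-59.71, 78.15], [-110.17, 111.67], [-87.03, 83.33], [-180, 180]. Speed limits (degrees/s): [127.2, 127.2, 159.86, 180, 180, 180].

### API

Orientations are given as [roll, pitch, yaw] about the fixed x, y, z axes, in that order (R = Rz(yaw) Ry(pitch) Rx(roll)).
In Python, from station import readout, cams, ticket gives the robot as it stands.
- The arm moves only by the shell command python3 -m inch 'ROWS' [OPENING] [FORCE]. ROWS is JSON, a list of rows, each an object with "slide": the shift along the world's x, y, z in mm, a list of three; "rot": the turn, a rotation vector about the world's x, y, z in degrees, a list of three. In form: [{"slide": [tx, ty, tz], "rot": [ax, ay, az]}, ...]. A call has 1 to 5 rows; each row shifts and turns the pose as measured when the row begins; what a row does not reach is not made up. A row lasts 1/8 s, in which the tool goes at most 62.5 mm and 10.7 degrees, less where a joint would pass 70% of its speed; a pose out of reach is approached as far as the arm can. A call is refused whole if a number of a shift passes 62.5 or a number of a turn 10.7, either way. A call with a gripper value outside its range is refused whole. OPENING is the finger opening in mm, from 0 to 85.4, set as the call begins (- or left out, the last holds). The fingers move at their own pace and stop on an object; FORCE is the grip in N (left out, the last holds). Time passes only in rows, so rows that do not move let the fingers close. It gives the time, the measured TCP pose, the force and the opening at its end, in the units of the state.
- readout.observe(): the state, without advancing time (a new reading comes with each control period).
- cams.grab_frame(name): name is "side" or "top"; returns the picture (384x512x3 uint8, red, green, blue); there is no depth.
- cams.camera_params(name): a dict with "intrinsics" (3x3 intrinsics, pixels), "eye" and "orientation" of the camera in the world. Camera axes: x right, y down, z forward; pixel columns grow to the right and rows downward; lengths in m; the calibration is good to about 2 mm. A picture is of the moment at which its call begins. camera_params takes no time and is no camera call.
- ticket.sign_off(): hands the job in, once; it reports no verdict.
The state is a dict: "time_s": time; "qpos": joint angles; "dq": joint speeds; "joint_efforts": joint torques, N m; "ee_pos": TCP position; "eef_rot": TCP orientation; "wrist_force": force on the tool from outside, world axes, zero at the start; "ft_torque": the same for the moment, N m; "width": opening from 0.0 (shut) to 1.0 (fully open).
Only numpy, scipy, OpenCV 4.12 (cv2) and the standard library are available. Lean on these libraries where they do the work, as an engineer would, in place of code of your own. Each camera call takes 0.05 s, during which the arm holds its last target.

### The job

Slide the blue gravel vacuum nozzle off the open end of its crooked peg on the white pegboard, gently, following the bend by feel so that the nozzle never presses hard on the peg. Put the nozzle into the clear tub and then flip the tub's lid fully shut, leaving everything else where it is.

Things in the scene. Friction and masses are not known exactly. Their poses are not given: they have to be found in the camera images.
- board: Fixed white pegboard, 440 mm wide, 200 mm high, 10 mm thick, upright. Origin: middle of the bottom edge of its front face. x points into the board (the front faces -x), y along its width, z up. One red peg sticks out in front. A green net frame (y about +135 mm) and steel tweezers (y about -135 mm) are fixed flat on it, within 25 mm of its face.
- peg_root (a point): Where the red-coated steel wire peg, 7 mm thick, leaves the board's front face: y = 0, 160 mm above the board's bottom. Axes as the board's. The peg is springy (its open end gives about 0.4 mm per newton) and is spoilt if the nozzle presses on it with more than 8 N.
- peg_bend (a point): On the peg's axis, 65 mm out (-x) from the board; axes as the board's. Up to here the peg is straight and level. From here its last 80 mm are straight but bent off by 14 degrees, upward or to either side or anything between (not measured: see or feel it), so the open end, which has no head, lies 143 mm in front of the board and 19 mm off the straight line.
- nozzle: Blue nozzle, stiff tube, about 50 g, hung on the peg's straight part by its bore, its axis 6 mm below the peg's. Origin: on its axis, mid barrel. x: along the axis to the bell, at first towards the board. Barrel x -13 to 13 mm, outer dia 27, bore 19; then a bell, dia 39 at x = 23 mm. Kept parallel to how it hung, it passes the whole peg, 2 mm to spare each way on the bent part.
- tub: Fixed clear plastic tub, outer size 150 (x) by 170 (y) by 70 mm high, walls and floor 3 mm. Origin: centre of its underside. Its lid is hinged along the top edge of the wall on its +x side, at x = +75 mm, z = 70.5 mm, hinge line along y.
- lid (a joint): Angle in rad of the tub's flip-top lid: 0 fully shut, about 1.57 standing upright; at the start it stands open at 1.5 to 1.75. Clear plate 150 by 170 mm, 5 mm thick, with a small blue tab on its free edge. A stiff hinge holds it where it is left; moving it takes 1 to 2 N at the free edge. It swings from the +x side over the tub to shut.
- lid_edge (a point): Middle of the lid's free edge, 150 mm from the hinge line, in the middle of the plate's thickness.
- pot: Loose small terracotta pot, 56 mm in diameter, 50 mm high, standing before the board, beside the peg; origin at the centre of its underside. Bystander.
- magnet: Loose black and orange algae magnet, 45 by 60 mm, 34 mm high, before the board, beside the peg; origin at the centre of its underside. Bystander.
- jar: Loose food jar with a red cap, 60 mm in diameter, 75 mm high; origin at the centre of its underside. Bystander.
- drops: Loose test drop bottle with a yellow cap, 28 mm in diameter, 60 mm high; origin at the centre of its underside. Bystander.
- gasket: Loose black rubber ring lying flat, 60 mm in diameter, 8 mm high; origin at the centre of its underside. Bystander.
- scraper: Loose scraper with a handle, 170 mm long, lying flat; origin at the middle of its underside. Bystander.
There are look-alikes about, which are no part of the job. Several things have the shape of the tub; the one meant has the colours described above.

How it is judged (in metres and radians):
On the way, in this order (a step that is already met when the one before it is completed fails the run):
1. the nozzle is off the open end of the peg (x of nozzle in the frame of board below -0.17 m and contact force between nozzle and board below 0.05 N), for 0.1 s.
2. the nozzle is inside the tub (x of nozzle in the frame of tub between -0.072 and 0.072 m and y of nozzle in the frame of tub between -0.082 and 0.082 m and z of nozzle in the frame of tub below 0.05 m), for 0.2 s.
3. the lid is shut (value of joint lid below 0.06 rad), for 0.2 s.
At the end, for the whole second after the job is handed in: The nozzle lies at rest inside the tub (its origin within the walls and less than 50 mm above the tub's underside) and the lid is shut to within 0.06 rad (all of step 2 and value of joint lid below 0.06 rad and linear speed of nozzle below 0.05 m/s); the robot touches nothing.
It fails at once if the nozzle presses on the peg or the board with more than 8 N (contact force between nozzle and board above 8 N).
It fails at once if a bystander (pot, magnet, jar, drop bottle, rubber ring, scraper) is moved by more than 30 mm (distance of any of pot, magnet, jar, drops, gasket, scraper from where it was at the start of the episode above 0.03 m).
It also fails if it takes over 72 s, if anything falls off the work surface, if the arm or the gripper's body presses on something with over 40 N, if the wrist force passes 120 N, or if a joint passes its speed limit or range.

## Working session

There is one attempt and no reset: what is moved stays moved. The work goes in short steps, Python scripts to look and compute and a shell command to move; the robot and the scene stay as the last step left them, time stands still between calls to the robot, and variables do not carry over. Pictures are saved under pics/ and viewed, and the job is handed in when it is done.

```bash
ls; mkdir -p pics; python3 - <<'E'
from station import readout,cams
import cv2
print(readout.observe())
for n in("side","top"):
    print(n,cams.camera_params(n))
    cv2.imwrite(f"pics/{n}0.png",cams.grab_frame(n)[:,:,::-1])
E
```

```text
pics
{'time_s': 0.0, 'qpos': array([ 6.33366317e+01,  1.48511612e+01,  1.18857207e+00,  7.64155372e+01,
       -5.41878122e-04,  8.12575052e+01]), 'dq': array([-0.03508359, -0.03554736, -0.04973766,  0.11293455,  0.11072858,
        0.01111786]), 'joint_efforts': array([-1.26756455e-03, -5.55639660e+01,  3.44528353e+01,  1.38412646e-02,
       -1.71263987e-04,  1.43833847e-05]), 'ee_pos': array([0.16910514, 0.52305435, 0.23065423]), 'eef_rot': array([-1.79988661e+02,  7.73010364e-02,  7.20791346e+01]), 'wrist_force': array([-0.27647262, -0.62141741, -0.95636722]), 'ft_torque': array([ 0.01179508, -0.02287365, -0.03262827]), 'width': 0.9974156732034959}
side {'intrinsics': array([[416.18847503,   0.        , 255.88544568],
       [  0.        , 416.18847503, 190.9717346 ],
       [  0.        ,   0.        ,   1.        ]]), 'eye': array([0.4442814 , 1.06122847, 1.01233496]), 'orientation': array([-1.26579950e+02, -9.26250775e-02, -1.76161893e+02])}
top {'intrinsics': array([[371.03476963,   0.        , 254.95796114],
       [  0.        , 371.03476963, 192.87851459],
       [  0.        ,   0.        ,   1.        ]]), 'eye': array([ 0.3347826 , -0.13546482,  1.24689793]), 'orientation': array([-169.5501296 ,   -0.88523858,  -89.61969385])}
```

View pics/side0.png

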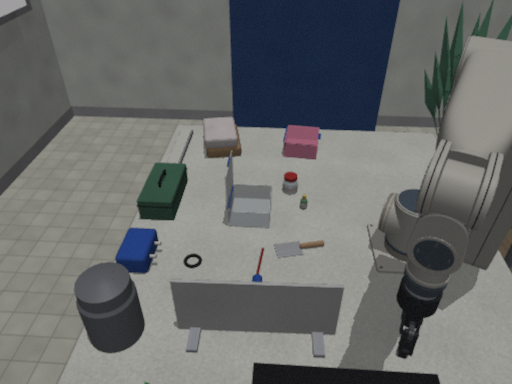

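View pics/top0.png

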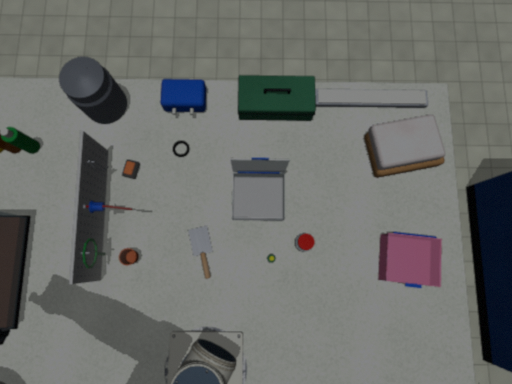

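```bash
cat > h.py <<'E'
import numpy as np,cv2
from scipy.spatial.transform import Rotation as R
from station import cams
def P(n):
    c=cams.camera_params(n); return c['intrinsics'],np.array(c['eye']),R.from_euler('xyz',c['orientation'],degrees=True).as_matrix()
def ray(n,uv):
    K,e,M=P(n); d=M@np.linalg.solve(K,[uv[0],uv[1],1.]); return e,d/np.linalg.norm(d)
def plane(n,uv,z):
    e,d=ray(n,uv); return e+d*(z-e[2])/d[2]
def proj(n,p):
    K,e,M=P(n); q=K@(M.T@(np.array(p)-e)); return q[:2]/q[2]
def tri(a,b):
    e,d=ray('top',a); f,g=ray('side',b)
    A=np.c_[d,-g]; s=np.linalg.lstsq(A,f-e,rcond=None)[0]
    p,q=e+s[0]*d,f+s[1]*g; return (p+q)/2,np.linalg.norm(p-q)
E
python3 - <<'E'
import cv2
from h import *
t=cv2.imread('pics/top0.png');s=cv2.imread('pics/side0.png')
cv2.imwrite('pics/tz.png',cv2.resize(t[120:290,60:220],None,fx=3.5,fy=3.5,interpolation=2))
cv2.imwrite('pics/sz.png',cv2.resize(s[225:360,165:345],None,fx=4.4,fy=4.4,interpolation=2))
cv2.imwrite('pics/tub.png',np.hstack([cv2.resize(t[145:235,220:320],None,fx=4,fy=4,interpolation=2),cv2.resize(s[145:235,210:310],None,fx=4,fy=4,interpolation=2)]))
E
```

```text
(no output)
```

View pics/tz.png

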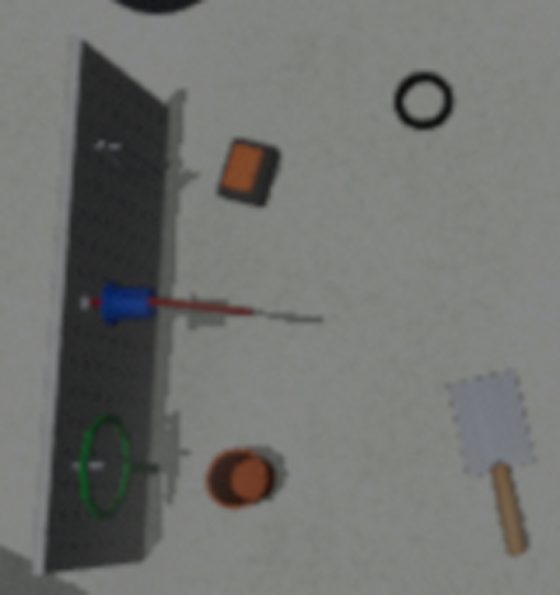

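View pics/sz.png

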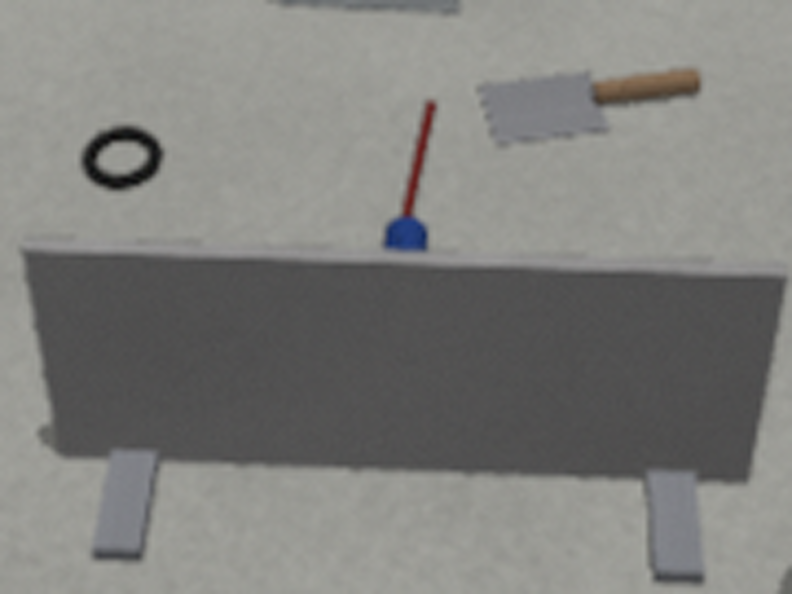

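View pics/tub.png

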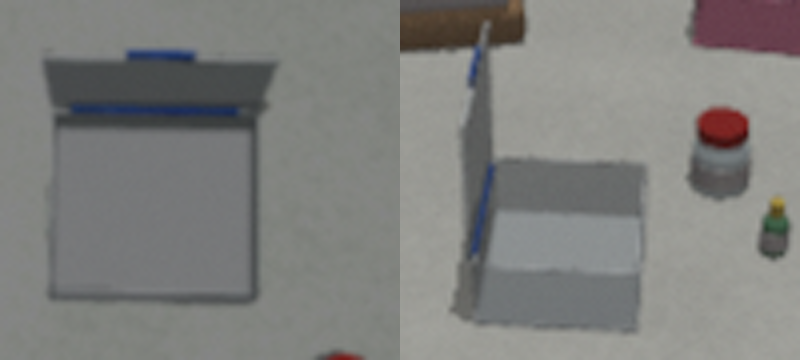

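```bash
python3 - <<'E'
from h import *
T=lambda x,y:(x/3.5+60,y/3.5+120); S=lambda x,y:(x/4.4+165,y/4.4+225)
t=cv2.imread('pics/top0.png');s=cv2.imread('pics/side0.png')
for n,im in(('top',t),('side',s)):
    hsv=cv2.cvtColor(im,cv2.COLOR_BGR2HSV)
    r=((hsv[...,0]<8)|(hsv[...,0]>172))&(hsv[...,1]>110)&(hsv[...,2]>50)
    b=(abs(hsv[...,0].astype(int)-115)<12)&(hsv[...,1]>130)
    box=(slice(190,225),slice(80,140)) if n=='top' else (slice(240,292),slice(245,275))
    for nm,m in(('red',r),('blue',b)):
        z=np.zeros_like(m);z[box]=m[box]
        y,x=np.nonzero(z); print(n,nm,len(x))
        if n=='top':
            for c in range(x.min(),x.max()+1):
                k=y[x==c]; print((c,k.mean().round(1),len(k)),end=' ')
        else:
            for c in range(y.min(),y.max()+1):
                k=x[y==c]; print((c,k.mean().round(1),len(k)),end=' ')
        print()
print('tip',tri(T(251,312),S(431,102)))
for nm,a,b in(('cornerA',T(82,39),S(22,243)),('cornerB',T(45,573),S(787,266)),):
    print(nm,tri(a,b),plane('top',a,.2),plane('side',b,.2))
# tub
T2=lambda x,y:(x/4+220,y/4+145); S2=lambda x,y:((x-400)/4+210,y/4+145)
print('tub rim -x corners',plane('top',T2(49,298),.07),plane('top',T2(257,298),.07),'rim +x',plane('top',T2(52,112),.07),plane('top',T2(257,112),.07))
print('side rim',plane('side',S2(645,165),.07),plane('side',S2(640,272),.07))
print('lid',tri(T2(45,60),S2(463,130)),tri(T2(278,62),S2(488,25)))
print('tab', tri(T2(160,54),S2(476,65)))
print('bottle',plane('top',(271,258),.06),'jar',plane('top',(305,241),.075),'pot',plane('top',T(237,480),.05),'mag',plane('top',T(245,165),.034),'ring',plane('top',T(424,100),.0))
print('scr',plane('top',T(485,375),.01),plane('top',T(517,550),.01))
E
```

```text
top red 27
(86, np.float64(205.5), 2) (87, np.float64(206.0), 3) (88, np.float64(nan), 0) (89, np.float64(nan), 0) (90, np.float64(nan), 0) (91, np.float64(nan), 0) (92, np.float64(nan), 0) (93, np.float64(nan), 0) (94, np.float64(nan), 0) (95, np.float64(nan), 0) (96, np.float64(nan), 0) (97, np.float64(nan), 0) (98, np.float64(nan), 0) (99, np.float64(nan), 0) (100, np.float64(nan), 0) (101, np.float64(nan), 0) (102, np.float64(nan), 0) (103, np.float64(206.0), 1) (104, np.float64(205.5), 2) (105, np.float64(206.0), 1) (106, np.float64(206.0), 1) (107, np.float64(206.0), 1) (108, np.float64(206.0), 1) (109, np.float64(206.0), 1) (110, np.float64(206.0), 1) (111, np.float64(nan), 0) (112, np.float64(nan), 0) (113, np.float64(nan), 0) (114, np.float64(207.0), 1) (115, np.float64(207.0), 1) (116, np.float64(207.0), 1) (117, np.float64(207.0), 1) (118, np.float64(207.0), 1) (119, np.float64(nan), 0) (120, np.float64(nan), 0) (121, np.float64(nan), 0) (122, np.float64(208.0), 1) (123, np.float64(208.0), 1) (124, np.float64(208.0), 1) (125, np.float64(208.0), 1) (126, np.float64(208.0), 
[... 2027 characters left out ...]
.47065793 -0.24041253  0.07      ] [ 0.46904112 -0.07846403  0.07      ]
lid (array([ 0.62112983, -0.08134217,  0.21376611]), np.float64(0.00034268063643490206)) (array([ 0.61985403, -0.24880622,  0.21599521]), np.float64(0.0015874534245580757))
tab (array([ 0.6210932 , -0.16359852,  0.22674819]), np.float64(0.0030194034502620862))
bottle [ 0.34550425 -0.2043259   0.06      ] jar [ 0.39873287 -0.31048169  0.075     ] pot [0.34519403 0.24858355 0.05      ] mag [0.64231386 0.26645533 0.034     ] ring [0.71940788 0.10499368 0.        ]
scr [0.44540683 0.03370761 0.01      ] [ 0.28332393 -0.00146192  0.01      ]<stdin>:14: RuntimeWarning: Mean of empty slice.
  ret = ret.dtype.type(ret / rcount)
```

```bash
python3 - <<'E'
from h import *
for nm,uv,z in(('root',(85.0,205.7),.16),('root',(86,205.7),.16),('bellend',(88.5,206.1),.154),('bellmid',(91.5,206.2),.154),('barrelmid',(98,206.2),.154),('barrelend',(102.8,206.2),.167),('barrelend',(102.8,206.2),.154),('peg104',(105,206),.16),('peg110',(110,206.3),.16),('tip',(131.2,209),.175)):
    print(nm,plane('top',uv,z))
for v,u in((275,257),(278,257)): print('side noz',plane('side',(u,v),.1675))
for v,u in((273.5,257.2),(248.5,262.8)): print('side peg',plane('side',(u,v),.16),plane('side',(u,v),.175))
e,d=ray('side',(262.8,248.3)); f,g=ray('top',(131.2,209.))
print(tri((131.2,209.),(262.8,248.3)))
# gripper colour-free check: tcp
from station import readout
o=readout.observe();print(o['ee_pos'])
E
python3 - <<'E'
import cv2
t=cv2.imread('pics/top0.png')
cv2.imwrite('pics/tz2.png',cv2.resize(t[185:230,75:155],None,fx=10,fy=10,interpolation=0))
E
```

```text
root [0.49231477 0.34840476 0.16      ]
root [0.49234086 0.34548602 0.16      ]
bellend [0.49208266 0.34069837 0.154     ]
bellmid [0.49186287 0.33186656 0.154     ]
barrelmid [0.49203307 0.31277995 0.154     ]
barrelend [0.49028683 0.29351443 0.167     ]
barrelend [0.49215882 0.29867856 0.154     ]
peg104 [0.491946   0.28991282 0.16      ]
peg110 [0.49118556 0.27522571 0.16      ]
tip [0.4816687  0.20784471 0.175     ]
side noz [0.49086995 0.30179855 0.1675    ]
side noz [0.49018855 0.31229319 0.1675    ]
side peg [0.4910901  0.28966486 0.16      ] [0.49026633 0.30324339 0.175     ]
side peg [0.48108156 0.19284845 0.16      ] [0.48043392 0.20813082 0.175     ]
(array([0.48102659, 0.20770984, 0.17548009]), np.float64(0.0011450035291046808))
[0.16913274 0.52308436 0.23072852]
```

View pics/tz2.png

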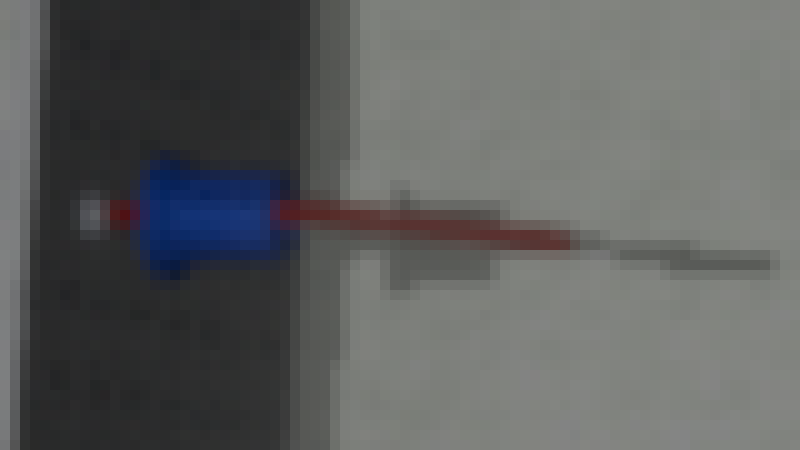

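```bash
python3 -m inch '[{"slide":[30,-10,30],"rot":[0,0,-10]},{"slide":[46,-30,10],"rot":[0,0,-10]},{"slide":[46,-30,0],"rot":[0,0,-10]},{"slide":[46,-30,0],"rot":[0,0,-10]},{"slide":[46,-30,0],"rot":[0,0,-10]}]' 85 30
```

```text
time_s: 0.72
ee_pos: [0.3854, 0.3904, 0.2701]
eef_rot: [-179.9, 0.3, 21.0]
wrist_force: [0.2, 1.6, 0.9]
width: 0.994
```

```bash
python3 -m inch '[{"slide":[50,-37,0],"rot":[0,0,-10]},{"slide":[50,-37,0],"rot":[0,0,-9.5]},{"slide":[0,0,0],"rot":[0,0,0]}]' 60 30; python3 - <<'E'
from station import readout
o=readout.observe();print(o['ee_pos'],o['eef_rot'],o['wrist_force'],o['ft_torque'])
E
```

```text
time_s: 1.1
ee_pos: [0.4887, 0.3127, 0.2683]
eef_rot: [180.0, 0.4, 0.4]
wrist_force: [-0.2, -0.6, 0.1]
width: 0.7
[0.48866176 0.31270218 0.26825605] [179.98748689   0.373288     0.43631202] [-0.22451052 -0.56960246  0.11549743] [0.09127897 0.02135428 0.01128014]
```

```bash
python3 -m inch '[{"slide":[2.7,-0.7,-45],"rot":[0,-0.4,1.2]},{"slide":[0,0,-40],"rot":[0,0,0]},{"slide":[0,0,-22],"rot":[0,0,0]},{"slide":[0,0,0],"rot":[0,0,0]}]' 60 30; python3 - <<'E'
from station import readout,cams
import cv2,numpy as np
t=cams.grab_frame('top')[:,:,::-1];s=cams.grab_frame('side')[:,:,::-1]
cv2.imwrite('pics/a.png',np.hstack([cv2.resize(t[165:245,70:170],None,fx=4,fy=4,interpolation=2),cv2.resize(s[215:295,210:310],None,fx=4,fy=4,interpolation=2)]))
E
```

```text
time_s: 1.6
ee_pos: [0.4898, 0.3123, 0.1577]
eef_rot: [180.0, 0.1, 1.8]
wrist_force: [0.7, -0.6, 0.6]
width: 0.704
```

View pics/a.png

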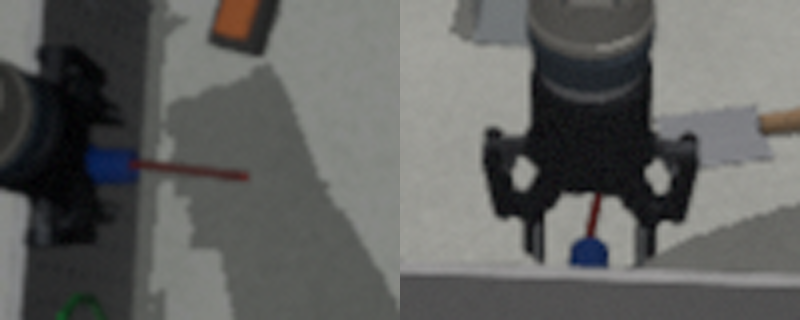

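```bash
python3 -m inch '[{"slide":[0.5,0,-15],"rot":[0,0,0]},{"slide":[0,0,-8],"rot":[0,0,0]},{"slide":[0,0,0],"rot":[0,0,0]}]' 60 30; python3 - <<'E'
from station import readout
o=readout.observe();print(o['ee_pos'],o['eef_rot'],o['wrist_force'],o['ft_torque'])
E
```

```text
time_s: 2.08
ee_pos: [0.4921, 0.3135, 0.1375]
eef_rot: [-179.9, -0.3, 1.9]
wrist_force: [0.2, -0.1, 0.3]
width: 0.701
[0.49208515 0.31351312 0.13747008] [-179.85528773   -0.31782009    1.86733368] [ 0.16577338 -0.09404329  0.28265812] [-0.00250645  0.03225778 -0.02276261]
```

```bash
python3 -m inch '[{"slide":[0,-0.5,-3],"rot":[0,0,0]},{"slide":[0,0,0],"rot":[0,0,0]}]' 40 25;  python3 -m inch '[{"slide":[0,0,0],"rot":[0,0,0]},{"slide":[0,0,0],"rot":[0,0,0]},{"slide":[0,0,0],"rot":[0,0,0]},{"slide":[0,0,0],"rot":[0,0,0]}]' 22 25; python3 - <<'E'
from station import readout
import time
for i in range(3):
    o=readout.observe();print(o['ee_pos'],o['eef_rot'],o['wrist_force'],o['ft_torque'],o['width'])
E
```

```text
time_s: 2.33
ee_pos: [0.4923, 0.313, 0.1346]
eef_rot: [-179.8, -0.3, 1.9]
wrist_force: [0.8, -0.3, -0.7]
width: 0.472
time_s: 2.82
ee_pos: [0.4924, 0.3131, 0.135]
eef_rot: [-179.8, -0.4, 1.9]
wrist_force: [0.6, -0.6, -1.1]
width: 0.297
[0.49243874 0.31306087 0.1350466 ] [-179.83113959   -0.37585454    1.8608554 ] [ 0.59983274 -0.63962073 -1.10150908] [ 0.00990862 -0.02564163  0.0206141 ] 0.2968849781573079
[0.49243874 0.31306087 0.1350466 ] [-179.83113959   -0.37585454    1.8608554 ] [ 0.59983274 -0.63962073 -1.10150908] [ 0.00990862 -0.02564163  0.0206141 ] 0.2968849781573079
[0.49243874 0.31306087 0.1350466 ] [-179.83113959   -0.37585454    1.8608554 ] [ 0.59983274 -0.63962073 -1.10150908] [ 0.00990862 -0.02564163  0.0206141 ] 0.2968849781573079
```

```bash
python3 -m inch '[{"slide":[0,0,0],"rot":[0,0,0]},{"slide":[0,0,0],"rot":[0,0,0]}]' 15 30; python3 -m inch '[{"slide":[0,0,2],"rot":[0,0,0]},{"slide":[0,0,0],"rot":[0,0,0]}]'; python3 -m inch '[{"slide":[0,0,2],"rot":[0,0,0]},{"slide":[0,0,0],"rot":[0,0,0]}]';python3 -m inch '[{"slide":[0,0,2],"rot":[0,0,0]},{"slide":[0,0,0],"rot":[0,0,0]}]'
python3 - <<'E'
from station import readout,cams
import cv2,numpy as np
t=cams.grab_frame('top')[:,:,::-1];s=cams.grab_frame('side')[:,:,::-1]
cv2.imwrite('pics/b.png',np.hstack([cv2.resize(t[165:245,70:170],None,fx=4,fy=4,interpolation=2),cv2.resize(s[215:295,210:310],None,fx=4,fy=4,interpolation=2)]))
E
```

```text
time_s: 3.08
ee_pos: [0.4924, 0.313, 0.135]
eef_rot: [-179.8, -0.4, 1.9]
wrist_force: [-0.4, 0.3, -0.0]
width: 0.297
time_s: 3.32
ee_pos: [0.4925, 0.313, 0.1372]
eef_rot: [-179.8, -0.4, 1.9]
wrist_force: [-0.4, 0.5, -1.1]
width: 0.297
time_s: 3.58
ee_pos: [0.4925, 0.3131, 0.1394]
eef_rot: [-179.8, -0.4, 1.9]
wrist_force: [0.1, 0.3, -0.1]
width: 0.299
time_s: 3.82
ee_pos: [0.4925, 0.3131, 0.1415]
eef_rot: [-179.8, -0.4, 1.9]
wrist_force: [-1.0, 0.5, -0.1]
width: 0.298
```

View pics/b.png

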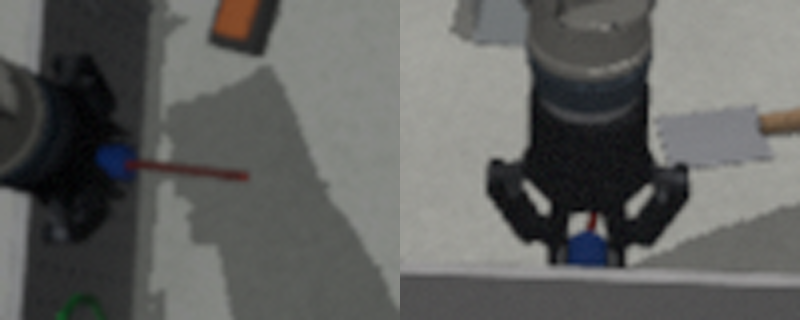

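```bash
cat >> h.py <<'E'
def look(tag):
    t=cams.grab_frame('top')[:,:,::-1].copy();s=cams.grab_frame('side')[:,:,::-1].copy()
    cv2.imwrite(f'pics/{tag}_t.png',t);cv2.imwrite(f'pics/{tag}_s.png',s)
    return t,s
def blue(im,box):
    x0,y0,x1,y1=box; c=cv2.cvtColor(im[y0:y1,x0:x1],cv2.COLOR_BGR2HSV)
    m=(abs(c[...,0].astype(int)-115)<12)&(c[...,1]>110); y,x=np.nonzero(m)
    return x.mean()+x0,y.mean()+y0,x.min()+x0,x.max()+x0,y.min()+y0,y.max()+y0,len(x)
E
python3 - <<'E'
from h import *
t,s=look('c')
s0=cv2.imread('pics/side0.png');t0=cv2.imread('pics/top0.png')
for im in(s0,s): print(blue(im,(245,260,275,290)))
for im in(s0,s):
    for r in range(274,282):
        c=im[r,245:270].astype(float); w=np.clip(c[:,0]-c[:,2]-15,0,None); print(r,(w*np.arange(245,270)).sum()/max(w.sum(),1),w.sum())
for im in(t0,t):
    for cc in range(96,104):
        c=im[195:218,cc].astype(float); w=np.clip(c[:,0]-c[:,2]-15,0,None); print(cc,(w*np.arange(195,218)).sum()/max(w.sum(),1),w.sum())
E
```

```text
(np.float64(257.0925925925926), np.float64(278.0), np.int64(253), np.int64(261), np.int64(274), np.int64(281), 54)
(np.float64(256.38235294117646), np.float64(277.04411764705884), np.int64(252), np.int64(261), np.int64(273), np.int64(280), 68)
274 256.9868421052632 76.0
275 256.8952618453865 401.0
276 256.93283582089555 536.0
277 256.9045138888889 576.0
278 256.97457627118644 590.0
279 256.93565217391307 575.0
280 256.72945205479454 584.0
281 257.2689655172414 290.0
274 256.27090301003346 299.0
275 256.3342618384401 359.0
276 256.31853785900785 383.0
277 256.2798913043478 368.0
278 256.3162162162162 370.0
279 256.20734908136484 381.0
280 256.22946175637395 353.0
281 257.39784946236557 93.0
96 206.07570422535213 568.0
97 206.03272727272727 550.0
98 206.09647495361781 539.0
99 206.09262759924385 529.0
100 206.06142034548944 521.0
101 206.07142857142858 434.0
102 206.2849162011173 179.0
103 206.8 60.0
96 204.19011406844106 263.0
97 204.81619937694705 321.0
98 205.0207100591716 338.0
99 204.96978851963746 331.0
100 204.9057239057239 297.0
101 204.74675324675326 154.0
102 204.46913580246914 81.0
103 204.7027027027027 37.0
```

```bash
python3 -m inch '[{"slide":[-2,0,0],"rot":[0,0.4,0]},{"slide":[0,-4,0],"rot":[0,0,0]},{"slide":[0,-4,0],"rot":[0,0,0]},{"slide":[0,-4,0],"rot":[0,0,0]},{"slide":[0,0,0],"rot":[0,0,0]}]'; for i in 1 2; do python3 -m inch '[{"slide":[0,0,0],"rot":[0,0,0]}]'|grep -E "pos|force"; done
```

```text
time_s: 4.65
ee_pos: [0.4902, 0.2999, 0.1412]
eef_rot: [-179.8, 0.1, 1.8]
wrist_force: [0.6, 0.1, -0.0]
width: 0.296
ee_pos: [0.4902, 0.2999, 0.1412]
wrist_force: [-0.1, -0.0, -0.8]
ee_pos: [0.4902, 0.2999, 0.1412]
wrist_force: [0.2, -0.8, 0.1]
```

```bash
python3 -m inch '[{"slide":[0.1,-4,0.4],"rot":[-1.9,0,-1.5]},{"slide":[0.1,-4,0.4],"rot":[-1.8,0,-1.5]},{"slide":[0,-4,0.4],"rot":[-1.8,0,-1.5]},{"slide":[0,0,0],"rot":[0,0,0]}]'; for i in 1 2; do python3 -m inch '[{"slide":[0,0,0],"rot":[0,0,0]}]'|grep -E "pos|force"; done
```

```text
time_s: 5.4
ee_pos: [0.4905, 0.2874, 0.1425]
eef_rot: [174.2, -0.0, -3.0]
wrist_force: [0.4, 0.9, -0.8]
width: 0.299
ee_pos: [0.4904, 0.2876, 0.1424]
wrist_force: [0.0, 0.2, -0.7]
ee_pos: [0.4904, 0.2876, 0.1424]
wrist_force: [0.0, -0.1, -1.2]
```

```bash
python3 -m inch '[{"slide":[0,-4.6,0.2],"rot":[0,0,0]},{"slide":[-0.1,-4.6,0.3],"rot":[0,0,0]},{"slide":[-0.4,-4.5,0.6],"rot":[0,0,0]},{"slide":[-0.4,-4.5,0.7],"rot":[0,0,0]},{"slide":[0,0,0],"rot":[0,0,0]}]'; for i in 1 2 3; do python3 -m inch '[{"slide":[0,0,0],"rot":[0,0,0]}]'|grep -E "pos|force"; done
```

```text
time_s: 6.28
ee_pos: [0.4895, 0.2676, 0.1446]
eef_rot: [174.3, -0.0, -3.0]
wrist_force: [0.2, 0.5, -1.0]
width: 0.297
ee_pos: [0.4895, 0.2675, 0.1447]
wrist_force: [-0.8, 0.2, 0.2]
ee_pos: [0.4895, 0.2676, 0.1446]
wrist_force: [-1.0, 0.7, -1.3]
ee_pos: [0.4895, 0.2677, 0.1446]
wrist_force: [-0.7, 0.6, 0.1]
```

```bash
python3 - <<'E'
from h import *
t,s=look('d')
cv2.imwrite('pics/d.png',np.hstack([cv2.resize(t[175:235,90:150],None,fx=6.6,fy=6.6,interpolation=2),cv2.resize(s[225:285,235:295],None,fx=6.6,fy=6.6,interpolation=2)]))
E
```

```text
(no output)
```

View pics/d.png

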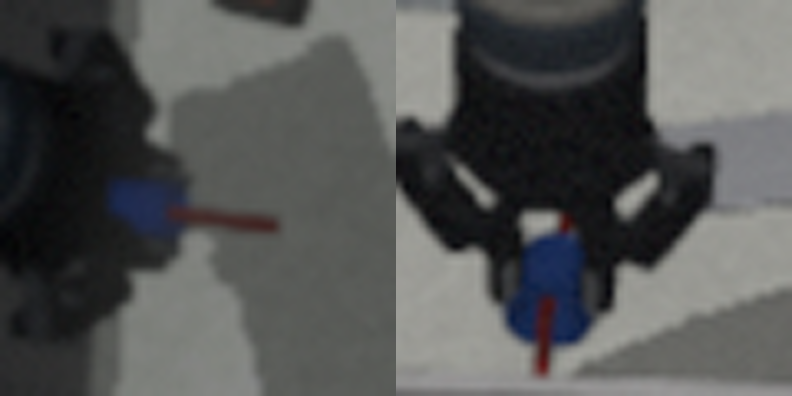

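```bash
python3 -m inch '[{"slide":[-0.6,-5,0.7],"rot":[0,0,0]},{"slide":[-0.6,-5,0.9],"rot":[0,0,0]},{"slide":[-0.65,-5,0.95],"rot":[0,0,0]},{"slide":[-0.65,-5,0.95],"rot":[0,0,0]},{"slide":[0,0,0],"rot":[0,0,0]}]'; for i in 1 2 3; do python3 -m inch '[{"slide":[0,0,0],"rot":[0,0,0]}]'|grep -E "pos|force"; done
 python3 - <<'E'
from h import *
t,s=look('e')
cv2.imwrite('pics/e.png',np.hstack([cv2.resize(t[175:235,90:150],None,fx=6.6,fy=6.6,interpolation=2),cv2.resize(s[225:285,235:295],None,fx=6.6,fy=6.6,interpolation=2)]))
E
```

```text
time_s: 7.38
ee_pos: [0.4867, 0.2461, 0.1484]
eef_rot: [174.3, -0.0, -3.0]
wrist_force: [-0.5, 0.1, -0.4]
width: 0.301
ee_pos: [0.4868, 0.246, 0.1485]
wrist_force: [0.1, 0.0, -1.0]
ee_pos: [0.4868, 0.2461, 0.1485]
wrist_force: [0.5, 0.1, -0.8]
ee_pos: [0.4868, 0.2462, 0.1484]
wrist_force: [1.1, 0.4, -0.8]
```

View pics/e.png

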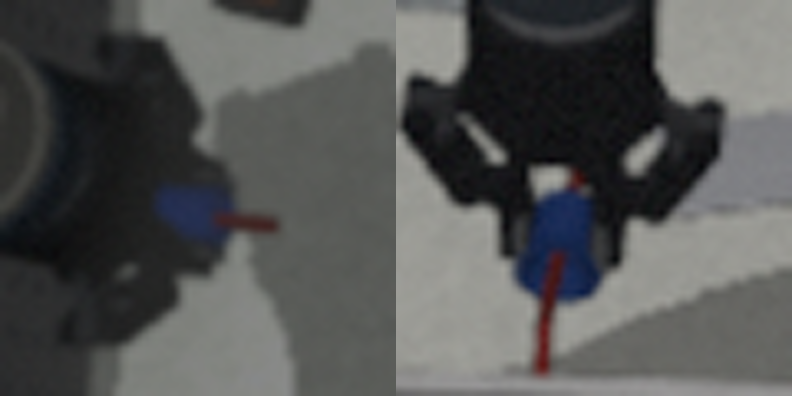

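```bash
python3 -m inch '[{"slide":[-0.7,-5,0.95],"rot":[0,0,0]},{"slide":[-0.7,-5,0.95],"rot":[0,0,0]},{"slide":[-0.7,-5,0.95],"rot":[0,0,0]},{"slide":[-0.7,-5,0.95],"rot":[0,0,0]},{"slide":[0,0,0],"rot":[0,0,0]}]'; for i in 1 2 3; do python3 -m inch '[{"slide":[0,0,0],"rot":[0,0,0]}]'|grep -E "pos|force"; done
 python3 - <<'E'
from h import *
t,s=look('f')
cv2.imwrite('pics/f.png',np.hstack([cv2.resize(t[175:235,90:150],None,fx=6.6,fy=6.6,interpolation=2),cv2.resize(s[225:285,235:295],None,fx=6.6,fy=6.6,interpolation=2)]))
E
```

```text
time_s: 8.48
ee_pos: [0.4837, 0.2245, 0.1526]
eef_rot: [174.3, -0.0, -3.0]
wrist_force: [-0.7, 0.3, -0.6]
width: 0.294
ee_pos: [0.4838, 0.2245, 0.1526]
wrist_force: [0.3, -0.6, -0.8]
ee_pos: [0.4838, 0.2246, 0.1526]
wrist_force: [0.5, -0.8, -1.1]
ee_pos: [0.4838, 0.2247, 0.1526]
wrist_force: [1.2, -0.0, -0.2]
```

View pics/f.png

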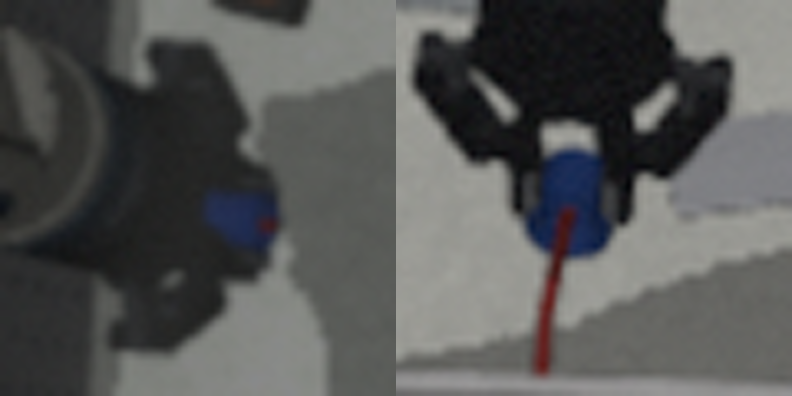

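```bash
python3 -m inch '[{"slide":[-0.7,-5,0.95],"rot":[0,0,0]},{"slide":[-0.7,-5,0.95],"rot":[0,0,0]},{"slide":[-0.7,-5,0.95],"rot":[0,0,0]},{"slide":[-0.7,-5,0.95],"rot":[0,0,0]},{"slide":[-0.7,-5,0.95],"rot":[0,0,0]}]';  python3 -m inch '[{"slide":[-0.7,-5,0.95],"rot":[0,0,0]},{"slide":[-0.7,-5,0.95],"rot":[0,0,0]},{"slide":[-0.7,-5,0.95],"rot":[0,0,0]},{"slide":[-0.7,-5,0.95],"rot":[0,0,0]},{"slide":[-0.7,-5,0.95],"rot":[0,0,0]}]'
 python3 - <<'E'
from h import *
t,s=look('g')
cv2.imwrite('pics/g.png',np.hstack([cv2.resize(t[175:235,90:170],None,fx=5,fy=5,interpolation=2),cv2.resize(s[205:285,235:295],None,fx=5,fy=5,interpolation=2)[:300]]))
E
```

```text
time_s: 9.57
ee_pos: [0.48, 0.198, 0.1576]
eef_rot: [174.3, -0.0, -3.0]
wrist_force: [0.0, 0.5, -0.6]
width: 0.301
time_s: 10.2
ee_pos: [0.4762, 0.1711, 0.1627]
eef_rot: [174.3, -0.0, -3.0]
wrist_force: [-0.4, -0.4, -1.0]
width: 0.301
```

View pics/g.png

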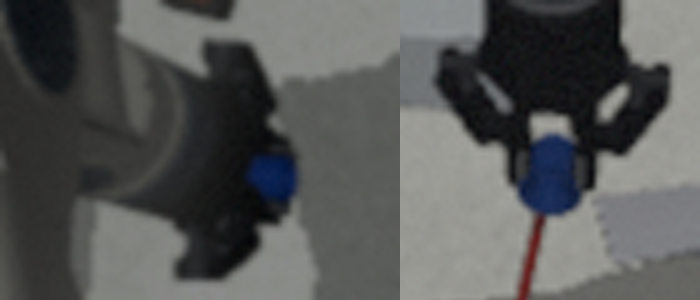

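```bash
python3 -m inch '[{"slide":[0,-20,3],"rot":[0,0,0]},{"slide":[0,-30,10],"rot":[0,0,0]},{"slide":[10,-50,10],"rot":[3,0,2]},{"slide":[12,-55,0],"rot":[3,0,1]},{"slide":[12,-55,0],"rot":[0,0,0]}]';  python3 -m inch '[{"slide":[10,-55,0],"rot":[0,0,0]},{"slide":[10,-40,0],"rot":[0,0,0]},{"slide":[0,0,0],"rot":[0,0,0]}]'
```

```text
time_s: 10.92
ee_pos: [0.5106, -0.041, 0.1868]
eef_rot: [-179.5, -0.1, 0.6]
wrist_force: [0.4, 0.1, -0.8]
width: 0.294
time_s: 11.3
ee_pos: [0.5314, -0.1431, 0.1865]
eef_rot: [-179.5, -0.1, 0.3]
wrist_force: [0.0, 0.3, -0.8]
width: 0.297
```

```bash
python3 -m inch '[{"slide":[0,-17,-30],"rot":[0,0,0]},{"slide":[0,0,-45],"rot":[0,0,0]},{"slide":[0,0,-45],"rot":[0,0,0]},{"slide":[0,0,0],"rot":[0,0,0]}]'
 python3 - <<'E'
from h import *
t,s=look('i')
cv2.imwrite('pics/i.png',np.hstack([cv2.resize(t[145:235,220:320],None,fx=4,fy=4,interpolation=2),cv2.resize(s[145:235,210:310],None,fx=4,fy=4,interpolation=2)]))
E
```

```text
time_s: 11.8
ee_pos: [0.5311, -0.1578, 0.0645]
eef_rot: [-179.5, -0.2, 0.3]
wrist_force: [0.6, 0.0, -0.2]
width: 0.295
```

View pics/i.png

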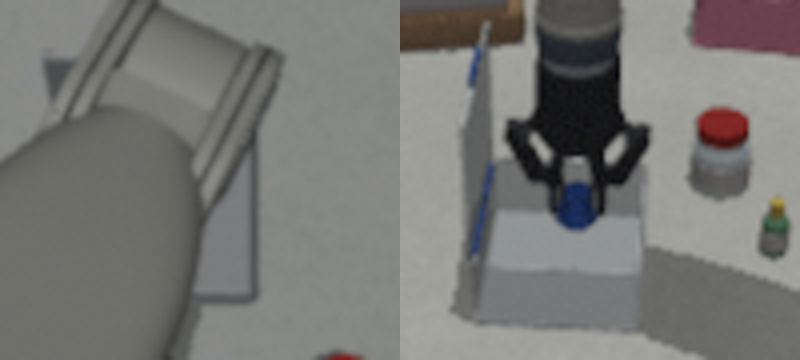

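Gripper and nozzle are centred over the tub opening with the lid clear on the left. Lowering and releasing.

```bash
python3 -m inch '[{"slide":[0,0,-25],"rot":[0,0,0]},{"slide":[0,0,-15],"rot":[0,0,0]},{"slide":[0,0,-6],"rot":[0,0,0]},{"slide":[0,0,-5],"rot":[0,0,0]},{"slide":[0,0,0],"rot":[0,0,0]}]'
```

```text
time_s: 12.52
ee_pos: [0.538, -0.1598, 0.0233]
eef_rot: [-180.0, -1.1, 0.4]
wrist_force: [0.3, 0.1, -0.7]
width: 0.298
```

```bash
python3 -m inch '[{"slide":[0,0,-6],"rot":[0,1,0]},{"slide":[0,0,0],"rot":[0,0,0]}]'; python3 -c "
from station import readout
o=readout.observe();print(o['qpos'],o['wrist_force'],o['ft_torque'])"
```

```text
time_s: 12.78
ee_pos: [0.5383, -0.1601, 0.0176]
eef_rot: [180.0, -0.1, 0.4]
wrist_force: [-0.2, -1.0, -0.6]
width: 0.299
[-2.51494318e+01  2.42517259e+01 -1.80661226e+01  4.75686193e+01
  5.08603608e-02  6.44199771e+01] [-0.24311869 -1.04900149 -0.58098901] [-0.05157419 -0.00342986  0.0087954 ]
```

```bash
python3 -m inch '[{"slide":[0,0,-5],"rot":[0,0,0]},{"slide":[0,0,-3],"rot":[0,0,0]},{"slide":[0,0,0],"rot":[0,0,0]}]'; python3 -m inch '[{"slide":[0,0,0],"rot":[0,0,0]},{"slide":[0,0,0],"rot":[0,0,0]},{"slide":[0,0,0],"rot":[0,0,0]}]' 50 30; python3 -m inch '[{"slide":[0,0,20],"rot":[0,0,0]},{"slide":[-3,0,45],"rot":[0,0,0]},{"slide":[0,0,50],"rot":[0,0,0]},{"slide":[0,0,55],"rot":[0,0,0]},{"slide":[0,0,55],"rot":[0,0,0]}]'
```

```text
time_s: 13.15
ee_pos: [0.5384, -0.1601, 0.009]
eef_rot: [-180.0, -0.1, 0.4]
wrist_force: [0.2, -0.7, -1.0]
width: 0.298
time_s: 13.52
ee_pos: [0.5385, -0.1601, 0.0093]
eef_rot: [180.0, -0.1, 0.4]
wrist_force: [-0.7, -0.5, 0.4]
width: 0.585
time_s: 14.15
ee_pos: [0.5323, -0.1588, 0.2369]
eef_rot: [-179.8, 0.3, 0.4]
wrist_force: [0.9, -0.9, 0.2]
width: 0.578
```

```bash
python3 -m inch '[{"slide":[0,0,50],"rot":[0,0,10]},{"slide":[20,0,15],"rot":[0,0,10]},{"slide":[40,0,0],"rot":[0,0,10]},{"slide":[40,0,0],"rot":[0,0,10]},{"slide":[40,0,0],"rot":[0,0,10]}]' 0 30;  python3 -m inch '[{"slide":[20,0,0],"rot":[0,0,10]},{"slide":[5,0,0],"rot":[0,0,10]},{"slide":[0,0,0],"rot":[0,0,10]},{"slide":[0,0,0],"rot":[0,0,9.6]},{"slide":[0,0,0],"rot":[0,0,0]}]'
python3 - <<'E'
from h import *
t,s=look('j')
cv2.imwrite('pics/j.png',np.hstack([cv2.resize(t[145:235,220:320],None,fx=4,fy=4,interpolation=2),cv2.resize(s[145:235,210:310],None,fx=4,fy=4,interpolation=2)]))
E
```

```text
time_s: 14.78
ee_pos: [0.6745, -0.159, 0.3134]
eef_rot: [179.5, -0.2, 51.9]
wrist_force: [2.0, 0.5, 0.5]
width: -0.004
time_s: 15.4
ee_pos: [0.7031, -0.1586, 0.3096]
eef_rot: [179.8, -0.2, 92.8]
wrist_force: [-0.2, -0.8, -0.1]
width: -0.001
```

View pics/j.png

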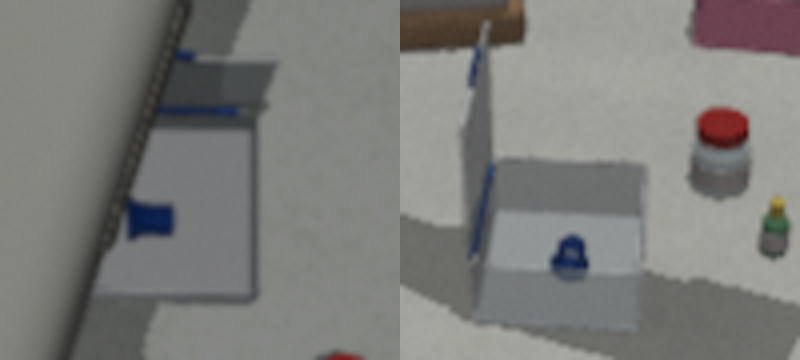

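```bash
python3 -m inch '[{"slide":[0,0,-50],"rot":[0,0,-2]},{"slide":[0,0,-50],"rot":[0,0,0]},{"slide":[0,0,-22],"rot":[0,0,0]},{"slide":[0,0,0],"rot":[0,0,0]}]';python3 -m inch '[{"slide":[-25,0,0],"rot":[0,0,0]},{"slide":[-25,0,0],"rot":[0,0,0]},{"slide":[0,0,0],"rot":[0,0,0]}]'
python3 - <<'E'
from h import *
t,s=look('k')
cv2.imwrite('pics/k.png',np.hstack([cv2.resize(t[125:235,220:320],None,fx=4,fy=4,interpolation=2),cv2.resize(s[125:235,210:310],None,fx=4,fy=4,interpolation=2)]))
E
```

```text
time_s: 16.0
ee_pos: [0.7026, -0.1587, 0.1859]
eef_rot: [179.6, -0.2, 89.8]
wrist_force: [-0.4, 0.7, 0.8]
width: 0.004
time_s: 16.38
ee_pos: [0.6528, -0.1591, 0.1898]
eef_rot: [179.3, -0.1, 89.5]
wrist_force: [-0.5, 0.8, -0.6]
width: -0.0
```

View pics/k.png

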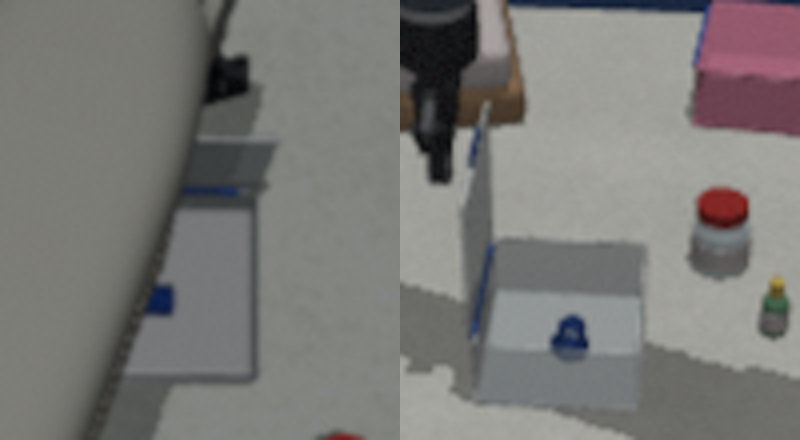

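```bash
python3 -m inch '[{"slide":[-12,0,0],"rot":[0,0,0]},{"slide":[-15,0,-1],"rot":[0,0,0]},{"slide":[-15,0,-2],"rot":[0,0,0]},{"slide":[-15,0,-4],"rot":[0,0,0]}]';python3 -m inch '[{"slide":[-15,0,-6],"rot":[0,0,0]},{"slide":[-15,0,-8],"rot":[0,0,0]},{"slide":[-14,0,-13],"rot":[0,0,0]},{"slide":[0,0,0],"rot":[0,0,0]}]'
python3 - <<'E'
from h import *
t,s=look('l')
cv2.imwrite('pics/l.png',np.hstack([cv2.resize(t[125:235,220:320],None,fx=4,fy=4,interpolation=2),cv2.resize(s[125:235,210:310],None,fx=4,fy=4,interpolation=2)]))
E
```

```text
time_s: 16.98
ee_pos: [0.5977, -0.1593, 0.1829]
eef_rot: [179.1, -0.0, 89.5]
wrist_force: [1.2, 0.2, 0.8]
width: -0.003
time_s: 17.48
ee_pos: [0.5521, -0.1593, 0.1566]
eef_rot: [178.9, -0.0, 89.5]
wrist_force: [0.1, 0.1, -0.1]
width: 0.001
```

View pics/l.png

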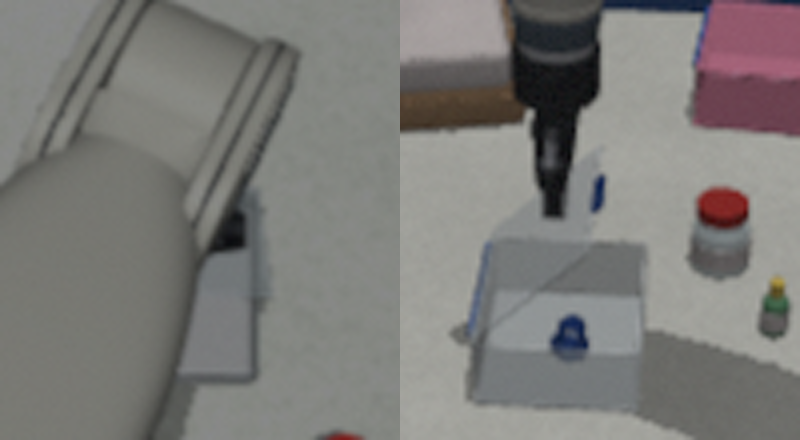

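```bash
python3 -m inch '[{"slide":[-14,0,-13],"rot":[0,0,0]},{"slide":[-13,0,-15],"rot":[0,0,0]},{"slide":[-7,0,-15],"rot":[0,0,0]},{"slide":[-4,0,-15],"rot":[0,0,0]},{"slide":[0,0,0],"rot":[0,0,0]}]';python3 -m inch '[{"slide":[0,0,-12],"rot":[0,0,0]},{"slide":[0,0,-8],"rot":[0,0,0]},{"slide":[0,0,0],"rot":[0,0,0]}]'
```

```text
time_s: 18.2
ee_pos: [0.5197, -0.1607, 0.1012]
eef_rot: [178.4, 0.2, 89.5]
wrist_force: [-0.1, 0.4, 0.3]
width: -0.001
time_s: 18.58
ee_pos: [0.5214, -0.1611, 0.0812]
eef_rot: [178.3, 0.2, 89.6]
wrist_force: [-0.1, 0.4, 0.1]
width: 0.001
```

```bash
for i in 1 2 3 4; do python3 -m inch '[{"slide":[0,0,-2.5],"rot":[0,0,0]},{"slide":[0,0,0],"rot":[0,0,0]}]'|grep -E "pos|force"; done
```

```text
ee_pos: [0.5217, -0.1612, 0.0788]
wrist_force: [-0.7, -0.3, -0.1]
ee_pos: [0.5218, -0.1613, 0.0765]
wrist_force: [-0.2, -0.2, -0.1]
ee_pos: [0.5221, -0.1614, 0.0758]
wrist_force: [-1.6, 0.1, 0.2]
ee_pos: [0.5223, -0.1615, 0.0759]
wrist_force: [-0.2, 0.5, 0.2]
```

```bash
python3 -m inch '[{"slide":[0,0,-4],"rot":[0,0,0]}]'; python3 -m inch '[{"slide":[0,0,-4],"rot":[0,0,0]},{"slide":[0,0,-4],"rot":[0,0,0]}]'
python3 - <<'E'
from h import *
t,s=look('m')
cv2.imwrite('pics/m.png',np.hstack([cv2.resize(t[125:235,220:320],None,fx=4,fy=4,interpolation=2),cv2.resize(s[125:235,210:310],None,fx=4,fy=4,interpolation=2)]))
E
```

```text
time_s: 19.7
ee_pos: [0.5226, -0.1617, 0.0747]
eef_rot: [177.9, 0.5, 89.6]
wrist_force: [-18.2, 7.6, 57.8]
width: 0.001
time_s: 19.95
ee_pos: [0.5226, -0.1617, 0.0749]
eef_rot: [177.5, 0.7, 89.6]
wrist_force: [-17.5, 7.4, 48.3]
width: 0.003
```

View pics/m.png

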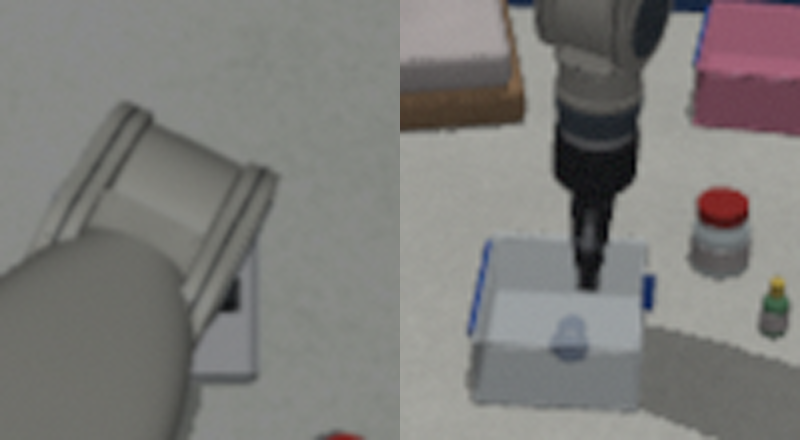

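```bash
python3 -m inch '[{"slide":[0,0,5],"rot":[0,0,0]},{"slide":[0,0,30],"rot":[0,0,0]},{"slide":[-20,0,50],"rot":[0,0,0]},{"slide":[-40,40,50],"rot":[0,0,0]},{"slide":[-40,60,30],"rot":[0,0,0]}]';python3 -m inch '[{"slide":[-20,60,0],"rot":[0,0,0]},{"slide":[-20,60,0],"rot":[0,0,0]},{"slide":[-10,60,0],"rot":[0,0,0]},{"slide":[0,60,0],"rot":[0,0,0]},{"slide":[0,0,0],"rot":[0,0,0]}]'
python3 - <<'E'
from h import *
t,s=look('n')
cv2.imwrite('pics/n.png',np.hstack([cv2.resize(t[125:235,220:320],None,fx=4,fy=4,interpolation=2),cv2.resize(s[125:235,210:310],None,fx=4,fy=4,interpolation=2)]))
E
```

```text
time_s: 20.68
ee_pos: [0.4361, -0.0803, 0.2273]
eef_rot: [177.6, 0.6, 89.4]
wrist_force: [1.1, 0.5, 0.5]
width: -0.004
time_s: 21.3
ee_pos: [0.3831, 0.1662, 0.2293]
eef_rot: [177.2, 0.6, 89.5]
wrist_force: [-0.2, -1.6, 0.8]
width: 0.001
```

View pics/n.png

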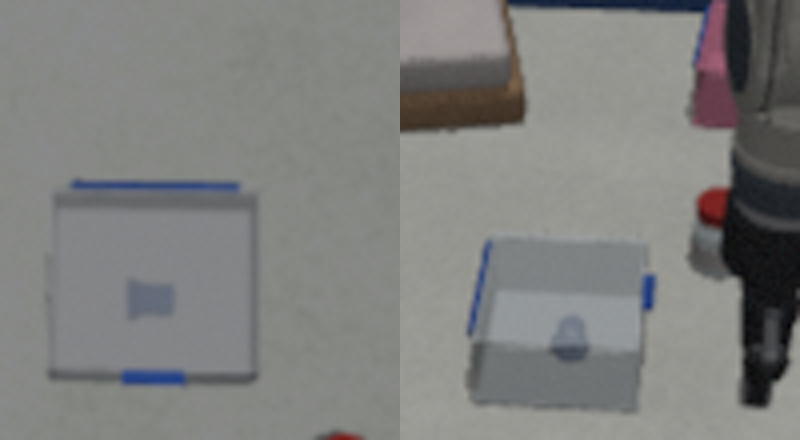

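View pics/n_t.png

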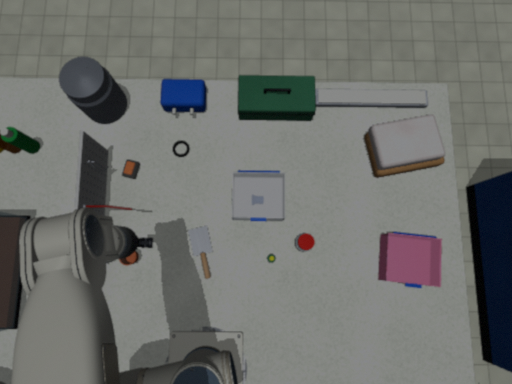

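```bash
python3 -c "
from h import *
print(tri((258.5,219.3),(272.3,198.0)))"
```

```text
(array([ 0.46512046, -0.16392058,  0.07203022]), np.float64(0.0023678104355772753))
```

The tab height is 72 mm, level with the rim, so the lid is shut.

```bash
python3 -m inch '[{"slide":[0,0,0],"rot":[0,0,0]},{"slide":[0,0,0],"rot":[0,0,0]}]'; python3 -c "
from station import ticket
print(ticket.sign_off())"
```

```text
time_s: 21.65
ee_pos: [0.3842, 0.1608, 0.2289]
eef_rot: [177.3, 0.7, 89.0]
wrist_force: [0.6, 0.3, -0.3]
width: -0.001
the job is handed in; nothing more can be done
None
```

The nozzle is in the clear tub with the lid shut, and I handed the job in at about 21.7 s of the 72 s allowed. `sign_off` reports no verdict, so the result below rests on my own checks.

**What I did:** I gripped the barrel from above and lifted it about 6 mm to centre it on the peg. I then slid it off along the bend, tilting it about 7° to give more clearance. After that I set it down in the tub and pushed the lid over with closed fingers.

**Peg force:** The wrist force readings along the peg stayed within about 1.3 N, close to the sensor noise. These were taken at the ends of moves, not continuously. The grip first dragged the nozzle about 2 mm sideways, as the camera showed, and I corrected that before sliding.

**Last checks:**
- **Nozzle:** both cameras show it lying inside the tub under the lid.
- **Lid:** its tab measures 72 mm high, level with the 70 mm rim. The two camera rays disagreed by 2.4 mm.
- **Other objects:** in the last top picture the magnet, ring, scraper, jar and drop bottle look where they started. The pot is partly hidden by the arm. I judged this by eye and did not measure it.

**One thing went rougher than planned:** the final press on the lid reached about 60 N at the wrist. That is below the 120 N wrist limit, and the fingertips pressed rather than the gripper's body, to which the 40 N limit applies.

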